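# Set the filtration manifold and start its pump

## Robot

A 7-joint arm with a two-finger parallel gripper is mounted at the origin on a cart in front of the work surface, level with it; the furniture and walls round the work are solid. World frame = base frame: x ahead of the robot, y to its left, z up, the work surface at z = 0. Lengths are in m, angles in degrees, forces in N, time in s.
With the tool pointing down it reaches from about 0.425 to 0.875 m from the base axis. Payload 4.7 kg.
Tool frame: the origin (TCP) lies between the finger pads; the fingertips stand env.tip_reach ahead of it and the grasp point (between the pads) lies 2 mm behind it (env.tip_reach is the distance from the TCP to the fingertips, in m); z points along the fingers, y is the line along which they close (so a half turn about z gives the same grasp; the last joint's range is limited). The gripper opens to 87 mm and grips with 3 to 60 N. Pads are 19 mm wide; open, the fingers measure 117 mm over their backs; the gripper's body (75 mm by 190 mm) begins 51 mm behind the grasp point.
Start: joints at [72.714, 18.392, -4.016, 83.108, 1.295, 78.541, -3.26], TCP at [0.202, -0.618, 0.205] pointing down, gripper open.
Joint ranges: [-163.93, 163.93], [-17.29, 119.83], [-79.2, 71.16], [3.27, 140.29], [-89.18, 269.18], [5.43, 117.66], [-154.24, 154.24]. Speed limits (degrees/s): [147.25, 147.25, 180, 180, 180, 180, 180].

## Interface

Orientations are given as [roll, pitch, yaw] about the fixed x, y, z axes, in that order (R = Rz(yaw) Ry(pitch) Rx(roll)).
In Python, from cell import env gives the robot as it stands.
- The arm moves only by the shell command python3 steer.py 'ROWS' [FORCE]. ROWS is a JSON list that holds a single list of rows (three levels of brackets), with 1 to 8 rows, each of 5 numbers: dx, dy, dz in m, then a turn about the tool's z in degrees, then the finger opening in m; each row is the pose to reach, as a shift and turn from the pose commanded when the command began, along the tool's axes at that moment; what a row does not reach only later rows make up. A row lasts 1/12 s, in which the tool goes at most 0.0417 m and 7.16 degrees, less where a joint would pass 70% of its speed; a pose out of reach is approached as far as the arm can. The fingers move at their own pace and stop on an object; FORCE is the grip in N (left out, the last holds). Time passes only in rows, so rows that do not move let the fingers close. It prints the time, the measured TCP pose, the force, the opening and the grip force at its end. Input that does not fit is refused with a message, and nothing moves.
- env.get_obs(): the state, without advancing time (a new reading comes with each control period).
- env.read_camera(name): name is "side" or "top" or "wrist"; returns a dict with "color" (420x560x3 uint8, blue, green, red), "fx", "fy", "cx", "cy" (pixels), "world_from_camera" (4x4, takes a point from camera to world coordinates). Camera axes: x right, y down, z forward; pixel columns grow to the right and rows downward; lengths in m; the calibration is good to about 2 mm. The wrist camera is an equidistant fisheye: a pixel r from the principal point sees the ray r / f radians off the axis. A picture is of the moment at which its call begins. There is no depth.
- env.sign_off(): hands the job in; it is judged then, once.
The state is a dict: "time_s": time; "qpos": joint angles; "joint_velocities": joint speeds; "effort": joint torques, N m; "tool_pos": TCP position; "tool_rot": TCP orientation; "force": force on the tool from outside, world axes, zero at the start; "wrist_torque": the same for the moment, N m; "grip_width": finger opening in m; "grasp_force": force on a finger pad.
Only numpy, scipy, OpenCV 4.12 (cv2) and the standard library are available. Lean on these libraries where they do the work, as an engineer would, in place of code of your own. Each camera call takes 0.05 s, during which the arm holds its last target. There are 200 camera calls.

## Task

Get the three-place filtration manifold ready and start it: with a fingertip, push the valve lever at the place without a funnel fully round to shut (crosswise to its pipe, pointing left) and push the lever of the shut valve that serves a funnel fully round to open (in line with its pipe, pointing to the robot's side), leaving the valve already open to the other funnel as it is. Only when both valves are right, push the toggle switch on top of the pump box fully over to its far side to start the pump. Just push, without forcing anything against its stop: grip and lift nothing, and do not shift the funnels or the things standing about.

Things in the scene. Friction and masses are not known exactly. Their poses are not given: they have to be found in the camera images.
- manifold: Fixed manifold: a steel header pipe (30 mm, top 57 mm high) lies along y, 60 mm on the robot's side of the valves; at its right end (-y) is the white pump box (128 x 85 mm, 75 mm high, centre at x = -20, y = -222 mm). Origin: desk, under the middle place's valve; x away from the robot along the pipes, y left along the row, z up.
- place_a: Fixed steel filtration place: a branch pipe (19 mm, axis 42 mm high) runs from the header away from the robot along +x, through a ball valve, to a round funnel seat (60 mm wide, 70 mm high, 110 mm from the valve). Origin: desk, under the valve axis; z up. The places stand in a row, 110 mm apart, in any order. This one has NO funnel on its seat; its valve starts open or partly open.
- place_b: Fixed steel filtration place: a branch pipe (19 mm, axis 42 mm high) runs from the header away from the robot along +x, through a ball valve, to a round funnel seat (60 mm wide, 70 mm high, 110 mm from the valve). Origin: desk, under the valve axis; z up. The places stand in a row, 110 mm apart, in any order. This one carries funnel_b; its valve starts shut.
- place_c: Fixed steel filtration place: a branch pipe (19 mm, axis 42 mm high) runs from the header away from the robot along +x, through a ball valve, to a round funnel seat (60 mm wide, 70 mm high, 110 mm from the valve). Origin: desk, under the valve axis; z up. The places stand in a row, 110 mm apart, in any order. This one carries funnel_c; its valve starts open and stays so.
- lever_a (a joint): Valve lever of place_a (without a funnel): angle in rad about the upright valve axis. 0 = in line with its pipe, pointing to the header (the place's -x), at its stop: OPEN. 1.571 = crosswise, pointing to the place's +y, at its stop: SHUT. Closing is clockwise from above. It stays where it is left; friction 0.18 N m (about 3 N near the tip).
- lever_b (a joint): Valve lever of place_b (with a funnel): angle in rad about the upright valve axis. 0 = in line with its pipe, pointing to the header (the place's -x), at its stop: OPEN. 1.571 = crosswise, pointing to the place's +y, at its stop: SHUT. Closing is clockwise from above. It stays where it is left; friction 0.18 N m (about 3 N near the tip).
- lever_c (a joint): Valve lever of place_c (with a funnel): angle in rad about the upright valve axis. 0 = in line with its pipe, pointing to the header (the place's -x), at its stop: OPEN. 1.571 = crosswise, pointing to the place's +y, at its stop: SHUT. Closing is clockwise from above. It stays where it is left; friction 0.18 N m (about 3 N near the tip).
- place_a_axis (a point): Point on place_a's valve axis at the mid height of its lever (88 mm above the desk).
- place_b_axis (a point): The same for place_b.
- place_c_axis (a point): The same for place_c.
- lever_a_tip (a point): End of the white-sleeved lever of place_a, 88 mm from the valve axis, at its mid height. The lever's sleeve is 14 mm wide, 16 mm high (80 to 96 mm above the desk) and covers 36 to 88 mm from the axis. Nothing else under its sweep stands above 58 mm; a funnel on the seat (66 mm across, 110 mm beyond the axis) reaches 130 mm.
- lever_b_tip (a point): End of the white-sleeved lever of place_b, 88 mm from the valve axis, at its mid height. The lever's sleeve is 14 mm wide, 16 mm high (80 to 96 mm above the desk) and covers 36 to 88 mm from the axis. Nothing else under its sweep stands above 58 mm; a funnel on the seat (66 mm across, 110 mm beyond the axis) reaches 130 mm.
- lever_c_tip (a point): End of the white-sleeved lever of place_c, 88 mm from the valve axis, at its mid height. The lever's sleeve is 14 mm wide, 16 mm high (80 to 96 mm above the desk) and covers 36 to 88 mm from the axis. Nothing else under its sweep stands above 58 mm; a funnel on the seat (66 mm across, 110 mm beyond the axis) reaches 130 mm.
- place_b_seat (a point): Centre of the top of place_b's funnel seat.
- place_c_seat (a point): Centre of the top of place_c's funnel seat.
- pump_switch (a joint): Toggle switch on the pump box, rad: 0 = leaning to the robot's side (off), 1.0 = leaning to the far side, the manifold's +x (on). It stays where it is left; friction 0.05 N m (about 1.3 N at the tip).
- pump_switch_tip (a point): Tip of the steel bat handle, 40 mm from its pivot and 13 mm thick near the tip; off, it is about 118 mm above the desk and 19 mm on the robot's side of the pivot, on, as far beyond it.
- switch_pivot (a point): Pivot of the toggle switch, 83 mm above the desk; its bushing is 17 mm across and reaches 85 mm.
- funnel_b: Loose stainless filter funnel standing on place_b's seat: 66 mm across the mouth, 60 mm high, 0.18 kg; origin at the centre of its underside, z up. Not to be moved.
- funnel_c: The same kind of loose funnel on place_c's seat. Not to be moved.
- spare_funnel: The same kind of loose funnel standing on the desk behind the pump box, taken off the place without a funnel. Stays where it is.
- cup_c: Loose specimen cup with a screw lid, 64 mm across and 64 mm high, on the desk left of the manifold. Stays.
- cup_a: Second specimen cup of the same size, beside it. Stays.
- pen: Loose pen, 145 mm long, 9 mm high, lying on the desk in front of the header. Stays.

How it is judged (in metres and radians):
On the way, in this order (a step that is already met when the one before it is completed fails the run):
1. the valve of the place without a funnel is fully shut, both valves that serve a funnel are fully open, the pump still off (value of joint lever_a above 1.44 rad and value of joint each of lever_b, lever_c below 0.13 rad and value of joint pump_switch below 0.4 rad), for 0.2 s.
2. the pump switch is pushed over to on (value of joint lever_a above 1.44 rad and value of joint each of lever_b, lever_c below 0.13 rad and value of joint pump_switch above 0.85 rad), for 0.2 s.
At the end, for the whole second after the job is handed in: lever_a within 0.13 rad of its shut stop; lever_b and lever_c within 0.13 rad of their open stops; pump switch on (above 0.85 of 1.0 rad); both funnels upright within 12 mm of their seats' centres; spare funnel, cups and pen within 20 mm of where they stood, all at rest (all of step 2 and horizontal distance between funnel_b and place_b_seat below 0.012 m and horizontal distance between funnel_c and place_c_seat below 0.012 m and angle between each of funnel_b, funnel_c, spare_funnel, cup_c, cup_a's own z axis and vertical below 0.1 rad and linear speed of each of funnel_b, funnel_c, spare_funnel, cup_c, cup_a, pen below 0.02 m/s and distance of each of funnel_b, funnel_c, spare_funnel, cup_c, cup_a, pen from where it was at the start of the episode below 0.02 m); the robot touches nothing.
It fails at once if the pump is switched on while a valve is wrong (value of joint pump_switch above 0.4 rad and not (value of joint lever_a above 1.44 rad and value of joint each of lever_b, lever_c below 0.13 rad)).
It fails at once if the valve that was already open to its funnel is turned (value of joint lever_c above 0.25 rad).
It fails at once if a funnel is lifted off its seat or pushed over (z of funnel_b in the frame of place_b above 0.08 m or z of funnel_c in the frame of place_c above 0.08 m or angle between any of funnel_b, funnel_c's own z axis and vertical above 0.25 rad).
It fails at once if the spare funnel, a cup or the pen is lifted or shifted (height (world z) of any of spare_funnel, cup_c, cup_a, pen above 0.015 m or distance of any of spare_funnel, cup_c, cup_a, pen from where it was at the start of the episode above 0.03 m).
It fails at once if a lever or the switch is squeezed or forced (over 40 N) (contact force between the fingers and place_a above 40 N or contact force between the fingers and place_b above 40 N or contact force between the fingers and place_c above 40 N or contact force between the fingers and manifold above 40 N).
It also fails if it takes over 51 s, if anything falls off the work surface, if the arm or the gripper's body presses on something with over 40 N, if the wrist force passes 120 N, or if a joint passes its speed limit or range.

## Working session

There is one attempt and no reset: what is moved stays moved. The work goes in short steps, Python scripts to look and compute and a shell command to move; the robot and the scene stay as the last step left them, time stands still between calls to the robot, and variables do not carry over. Pictures are saved under pics/ and viewed, at most 10 in all, crops included, and the job is handed in when it is done.

```bash
mkdir -p pics; ls
python3 - <<'E'
from cell import env
import cv2,numpy as np
o=env.get_obs();print(o['time_s'],o['tool_pos'],o['tool_rot'],env.tip_reach,o['grip_width'])
for n in("top","side"):
    r=env.read_camera(n);cv2.imwrite(f"pics/{n}0.png",r["color"]);print(n,r["fx"],r["fy"],r["cx"],r["cy"],np.round(r["world_from_camera"],4).tolist())
E
```

```text
cell.py
pics
steer.py
0.0 [ 0.20162698 -0.61732914  0.20395406] [-1.79891402e+02  6.74130102e-03  1.80947978e+01] 0.017 0.08704712684864191
top 456.53685890299005 456.53685890299005 288.693365812795 209.47163923460593 [[-0.0256, -0.996, 0.0852, 0.4302], [-0.9996, 0.0246, -0.0127, 0.0032], [0.0106, -0.0855, -0.9963, 1.0881], [0.0, 0.0, 0.0, 1.0]]
side 538.0795242955613 538.0795242955613 280.36171360067743 205.69722674754414 [[-0.8943, -0.2681, 0.3582, 0.1429], [-0.4473, 0.5192, -0.7282, 0.7644], [0.0092, -0.8115, -0.5842, 0.7199], [0.0, 0.0, 0.0, 1.0]]
```

View pics/top0.png

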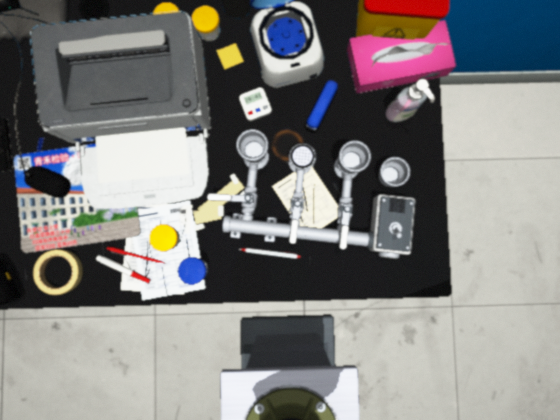

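View pics/side0.png

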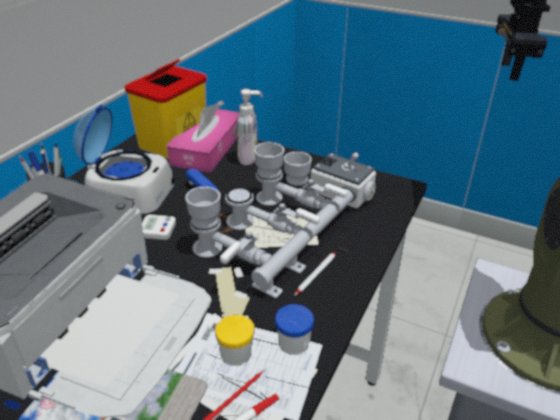

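The top view shows place_b on the left (funnel at about (253,147), lever pointing left, so shut). Place_a is in the middle (bare seat at about (302,156), lever toward the robot), and place_c is on the right (funnel at about (352,157), open). The pump switch is at about (396,232). I'll enlarge both views.

Run:
```python
import cv2
a=cv2.imread("pics/top0.png")[125:265,200:420];cv2.imwrite("pics/t1.png",cv2.resize(a,None,fx=3.6,fy=3.6,interpolation=cv2.INTER_CUBIC))
a=cv2.imread("pics/side0.png")[135:295,180:390];cv2.imwrite("pics/s1.png",cv2.resize(a,None,fx=3.7,fy=3.7,interpolation=cv2.INTER_CUBIC))
```

```text
(no output)
```

View pics/t1.png

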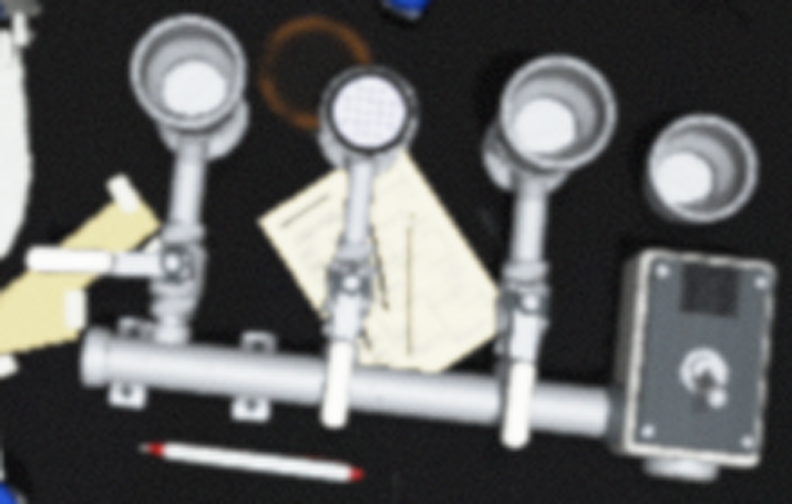

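View pics/s1.png

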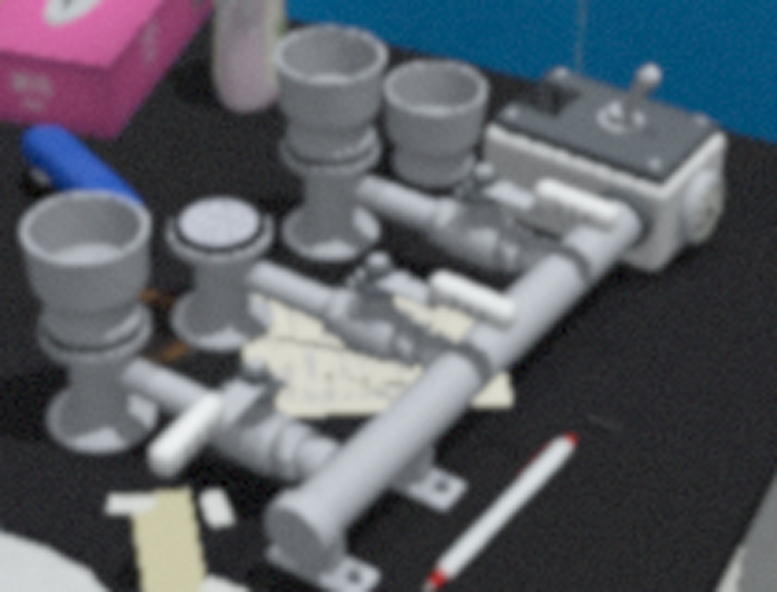

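Place_b's lever tip is at crop pixel (30,259) in the top view and (165,462) in the side view. For a they are (334,424) and (508,312), for c (515,443) and (612,215), and for the switch tip (717,397) and (649,75). Next I triangulate them.

```bash
cat > tri.py <<'E'
from cell import env
import numpy as np
def ray(r,p):
    T=np.array(r["world_from_camera"]);d=T[:3,:3]@[(p[0]-r["cx"])/r["fx"],(p[1]-r["cy"])/r["fy"],1];return T[:3,3],d/np.linalg.norm(d)
def tri(rs,ps):
    A=0;b=0;L=[ray(r,p) for r,p in zip(rs,ps)]
    for o,d in L:
        P=np.eye(3)-np.outer(d,d);A=A+P;b=b+P@o
    x=np.linalg.solve(A,b);return x,[np.linalg.norm((np.eye(3)-np.outer(d,d))@(x-o)) for o,d in L]
def atz(r,p,z):
    o,d=ray(r,p);return o+d*(z-o[2])/d[2]
E
python3 - <<'E'
from tri import *
t=env.read_camera("top");s=env.read_camera("side")
P=dict(btip=((30,259),(165,462)),bax=((178,262),(258,375)),atip=((334,424),(508,312)),aax=((351,283),(375,272)),ctip=((515,443),(612,215)),cax=((526,302),(481,183)),swtip=((717,397),(649,75)),swpiv=((703,370),(622,117)),seat_a=((369,112),(220,222)),
 pen1=((145,448),(433,580)),pen2=((362,474),(573,438)))
Z=dict(btip=.09,atip=.09,ctip=.09,bax=.1,aax=.1,cax=.1,swtip=.118,swpiv=.085,seat_a=.07)
for k,(a,b) in P.items():
    a=np.array(a)/3.6+[200,125]-.36;b=np.array(b)/3.7+[180,135]-.36
    x,e=tri([t,s],[a,b]);print(k,x.round(4),np.round(e,4),atz(t,a,Z.get(k,.009)).round(4),atz(s,b,Z.get(k,.009)).round(4))
E
```

```text
btip [0.5475 0.1667 0.0871] [0.0013 0.0013] [0.5483 0.1668 0.09  ] [0.5444 0.1692 0.09  ]
bax [0.5457 0.0776 0.0768] [0.0002 0.0002] [0.5432 0.076  0.1   ] [0.5309 0.1024 0.1   ]
atip [ 0.445  -0.0153  0.0895] [0.0018 0.0018] [ 0.4433 -0.0159  0.09  ] [ 0.4464 -0.014   0.09  ]
aax [ 0.5307 -0.0286  0.0782] [0.0007 0.0007] [ 0.5279 -0.0282  0.1   ] [ 0.5182 -0.0015  0.1   ]
ctip [ 0.4298 -0.125   0.0892] [0.0009 0.0009] [ 0.429  -0.1252  0.09  ] [ 0.4303 -0.1236  0.09  ]
cax [ 0.5158 -0.1366  0.0779] [0.0002 0.0002] [ 0.5137 -0.1336  0.1   ] [ 0.5032 -0.1055  0.1   ]
swtip [ 0.4537 -0.2434  0.112 ] [0.0006 0.0006] [ 0.4531 -0.2421  0.118 ] [ 0.4512 -0.2333  0.118 ]
swpiv [ 0.4701 -0.2449  0.077 ] [0.0008 0.0008] [ 0.4706 -0.2427  0.085 ] [ 0.4653 -0.2327  0.085 ]
seat_a [ 0.6387 -0.0435  0.0683] [0.0001 0.0001] [ 0.6385 -0.0434  0.07  ] [ 0.6373 -0.0415  0.07  ]
pen1 [0.4314 0.1064 0.0077] [0.0005 0.0005] [0.4318 0.1065 0.009 ] [0.4304 0.1074 0.009 ]
pen2 [ 0.4114 -0.0351  0.0007] [0.0003 0.0003] [ 0.4113 -0.0349  0.009 ] [ 0.4086 -0.0257  0.009 ]
```

Triangulated heights match the text: lever tips 87–90 mm, seat 68 mm, switch tip about 112–118 mm. The manifold origin is at about (0.531, -0.0285) with yaw -7.9°. Lever a is fully open and lever b is shut at about 83–90°. I'll travel with the fingers closed.

```bash
cat > g.py <<'E'
from cell import env
import numpy as np, sys
Y=np.radians(-7.9);O=np.array([.531,-.0285]);X=np.array([np.cos(Y),np.sin(Y)]);V=np.array([-X[1],X[0]])
o=env.get_obs();p=o['tool_pos'];yaw=np.radians(o['tool_rot'][2])
m=np.array([(p[:2]-O)@X,(p[:2]-O)@V]);print("t",o['time_s'],"manif mm",(m*1000).round(1),"tipz",round(p[2]-env.tip_reach,4),"rot",np.round(o['tool_rot'],2),"F manif",(np.array(o['force'][:2])@np.array([X,V]).T).round(1),np.round(o['force'][2],1))
if len(sys.argv)>1: # target manifold x y (mm), tip z (mm)
    x,y,z=[float(v)/1000 for v in sys.argv[1:4]]
    d=O+x*X+y*V-p[:2];c,s=np.cos(yaw),np.sin(yaw);print("tool shift",[round(v,4) for v in (d@[c,s],d@[s,-c],p[2]-env.tip_reach-z)],"turn",np.round(np.degrees(yaw)-82.1,1))
E
python3 steer.py '[[[0.027, -0.029, 0, -4, 0], [0.053, -0.057, 0, -8, 0], [0.08, -0.086, 0, -12, 0], [0.106, -0.115, 0, -16, 0], [0.133, -0.143, 0, -20, 0], [0.159, -0.172, 0, -24, 0], [0.186, -0.2, 0, -28, 0], [0.212, -0.229, 0, -32, 0]]]'; python3 g.py -65 -38 150
```

```text
time_s: 0.87
tool_pos: [0.3327, -0.3325, 0.205]
tool_rot: [180.0, 0.0, 50.3]
force: [0.8, 1.2, -0.2]
grip_width: 0.0415
grasp_force: 0.0
t 0.8667 manif mm [-154.6 -328.4] tipz 0.188 rot [1.7998e+02 2.0000e-02 5.0290e+01] F manif [0.6 1.3] -0.2
tool shift [np.float64(0.294), np.float64(-0.0769), np.float64(0.038)] turn -31.8
```

```bash
python3 steer.py '[[[0.037, -0.01, 0, -4, 0], [0.074, -0.019, 0, -8, 0], [0.11, -0.029, 0, -12, 0], [0.147, -0.038, 0, -16, 0], [0.184, -0.048, 0.005, -20, 0], [0.22, -0.058, 0.015, -24, 0], [0.257, -0.067, 0.025, -28, 0], [0.294, -0.077, 0.038, -32, 0]]]'; python3 steer.py '[[[0, 0, 0, 0, 0]]]';python3 g.py -65 -38 76
python3 - <<'E'
from cell import env
import cv2
cv2.imwrite("pics/w1.png",env.read_camera("wrist")["color"])
E
```

```text
time_s: 1.53
tool_pos: [0.4627, -0.058, 0.1674]
tool_rot: [179.9, 0.1, 82.3]
force: [1.8, -0.6, -0.3]
grip_width: 0.0008
grasp_force: 0.0
time_s: 1.62
tool_pos: [0.4627, -0.0508, 0.1655]
tool_rot: [-179.9, -0.2, 82.9]
force: [0.3, 0.7, -0.0]
grip_width: 0.0007
grasp_force: 0.0
t 1.6167 manif mm [-64.5 -31.5] tipz 0.1485 rot [-179.92   -0.24   82.88] F manif [0.2 0.8] -0.0
tool shift [np.float64(-0.0065), np.float64(-0.0005), np.float64(0.0725)] turn 0.8
```

View pics/w1.png

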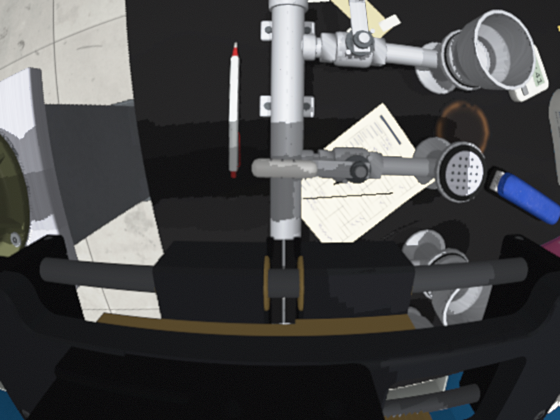

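The wrist view shows lever a along its pipe (about (255–370,167)), with the closed fingertips over the header to its right and clear of it. Next I lower beside it.

```bash
python3 steer.py '[[[-0.003, 0, 0.02, 0, 0], [-0.003, 0, 0.04, 0, 0], [-0.003, 0, 0.06, 0, 0], [-0.003, 0, 0.07, 0, 0], [-0.003, 0, 0.072, 0, 0], [-0.003, 0, 0.072, 0, 0], [-0.003, 0, 0.072, 0, 0]]]'; python3 g.py
python3 - <<'E'
import numpy as np
for n,s in(("a",-1),("b",1)):
    for t in (range(0,91,10) if s<0 else range(90,-1,-10)):
        q=np.radians(t);u=np.array([-np.cos(q),np.sin(q)]);m=np.array([np.sin(q),np.cos(q)])
        c=65*u+s*(7+15*np.sin(q)+9.5*np.cos(q))*m+[0,0 if s<0 else 110];print(n,t,c.round(1))
E
```

```text
time_s: 2.25
tool_pos: [0.4621, -0.0629, 0.096]
tool_rot: [179.9, 0.0, 82.0]
force: [-0.0, -0.0, 0.1]
grip_width: 0.0004
grasp_force: 0.0
t 2.25 manif mm [-63.6 -43.6] tipz 0.079 rot [1.7992e+02 2.0000e-02 8.2050e+01] F manif [-0. -0.] 0.1
a 0 [-65.  -16.5]
a 10 [-67.3  -7.4]
a 20 [-68.3   2.4]
a 30 [-67.7  12.8]
a 40 [-65.2  23.5]
a 50 [-60.6  34. ]
a 60 [-53.9  43.9]
a 70 [-45.1  52.8]
a 80 [-34.4  59.9]
a 90 [-22.  65.]
b 90 [ 22. 175.]
b 80 [ 11.8 178.1]
b 70 [  0.6 179.4]
b 60 [-11.1 178.7]
b 50 [-22.9 175.6]
b 40 [-34.4 170.1]
b 30 [-44.9 162.2]
b 20 [-53.9 152. ]
b 10 [-60.7 140. ]
b 0 [-65.  126.5]
```

```bash
python3 steer.py '[[[0.013, 0, 0.001, 0, 0], [0.025, -0.002, 0.001, 0, 0], [0.036, -0.003, 0.001, 0, 0], [0.046, -0.004, 0.001, 0, 0], [0.056, -0.004, 0.001, 0, 0], [0.067, -0.002, 0.001, 0, 0], [0.067, -0.002, 0.001, 0, 0]]]'; python3 g.py
```

```text
time_s: 2.83
tool_pos: [0.4693, 0.0071, 0.0945]
tool_rot: [179.9, -0.1, 82.3]
force: [0.3, 0.1, 0.2]
grip_width: 0.0004
grasp_force: 0.0
t 2.8333 manif mm [-66.   26.8] tipz 0.0775 rot [ 1.7994e+02 -6.0000e-02  8.2300e+01] F manif [0.3 0.1] 0.2
```

```bash
python3 steer.py '[[[0.009, 0.005, 0, 0, 0], [0.019, 0.012, 0, 0, 0], [0.028, 0.021, 0, 0, 0], [0.034, 0.03, 0, 0, 0], [0.036, 0.036, 0, 0, 0], [0.037, 0.038, 0, 0, 0], [0.037, 0.038, 0, 0, 0]]]'; python3 g.py
python3 - <<'E'
from cell import env
import cv2
cv2.imwrite("pics/w2.png",env.read_camera("wrist")["color"])
E
```

```text
time_s: 3.42
tool_pos: [0.5115, 0.0354, 0.0939]
tool_rot: [-180.0, -0.0, 82.1]
force: [-1.0, 0.6, 0.7]
grip_width: 0.0005
grasp_force: 0.0
t 3.4167 manif mm [-28.1  60.6] tipz 0.0769 rot [-1.7998e+02 -1.0000e-02  8.2090e+01] F manif [-1.1  0.5] 0.7
```

View pics/w2.png

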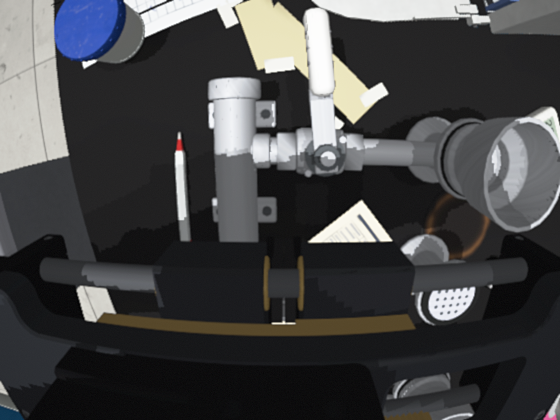

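In the wrist view lever a is hidden under the gripper and lever b is at (320,15–160). I'll nudge +x in small steps and watch the force.

```bash
python3 steer.py '[[[0.001, 0.002, 0, 0, 0], [0.001, 0.004, 0, 0, 0], [0.001, 0.004, 0, 0, 0]]]'; python3 g.py;  python3 steer.py '[[[0, 0.002, 0, 0, 0], [0, 0.002, 0, 0, 0]]]'; python3 g.py
```

```text
time_s: 3.72
tool_pos: [0.5156, 0.0357, 0.0941]
tool_rot: [180.0, 0.0, 82.1]
force: [0.5, -0.3, 0.3]
grip_width: 0.0009
grasp_force: 0.0
t 3.7167 manif mm [-24.1  61.4] tipz 0.0771 rot [1.7998e+02 2.0000e-02 8.2070e+01] F manif [ 0.5 -0.3] 0.3
time_s: 3.88
tool_pos: [0.5177, 0.0355, 0.0941]
tool_rot: [180.0, 0.0, 82.1]
force: [0.2, 0.4, 0.4]
grip_width: 0.0008
grasp_force: 0.0
t 3.8833 manif mm [-22.   61.6] tipz 0.0771 rot [1.7998e+02 1.0000e-02 8.2070e+01] F manif [0.1 0.4] 0.4
```

Run:
```python
from cell import env
import cv2,numpy as np
t=env.read_camera("top")["color"][130:260,190:340];s=env.read_camera("side")["color"][150:290,190:350]
cv2.imwrite("pics/ts2.png",np.hstack([cv2.resize(t,(400,347),interpolation=3),cv2.resize(s,(397,347),interpolation=3)]))
```

```text
(no output)
```

View pics/ts2.png

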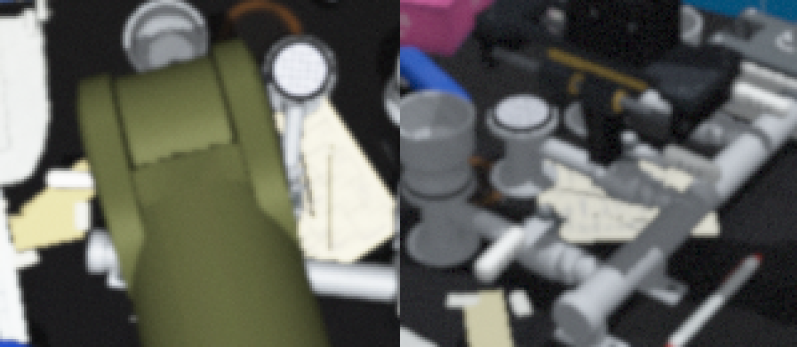

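Run:
```python
from cell import env
import numpy as np,cv2
o=env.get_obs();print(o['tool_pos'],o['time_s'])
r=env.read_camera("side")
T=np.linalg.inv(r["world_from_camera"])
for n,p in dict(tip=[*o['tool_pos'][:2],.077],atip_open=[.445,-.0153,.088],atip_shut=[.5310+.012,-.0285+.087,.088],btip=[.5475,.1667,.087]).items():
    q=T@[*p,1];u=np.array([r["fx"]*q[0]/q[2]+r["cx"],r["fy"]*q[1]/q[2]+r["cy"]]);print(n,u.round(0),((u-[190,150])*2.48+[400,0]).round(0))
cv2.imwrite("pics/s3.png",cv2.resize(r["color"][130:280,200:360],None,fx=4,fy=4,interpolation=3))
```

```text
[0.51739592 0.03574095 0.09402757] 3.9833
tip [273. 228.] [605. 193.]
atip_open [318. 220.] [717. 173.]
atip_shut [255. 226.] [562. 189.]
btip [224. 259.] [483. 271.]
```

View pics/s3.png

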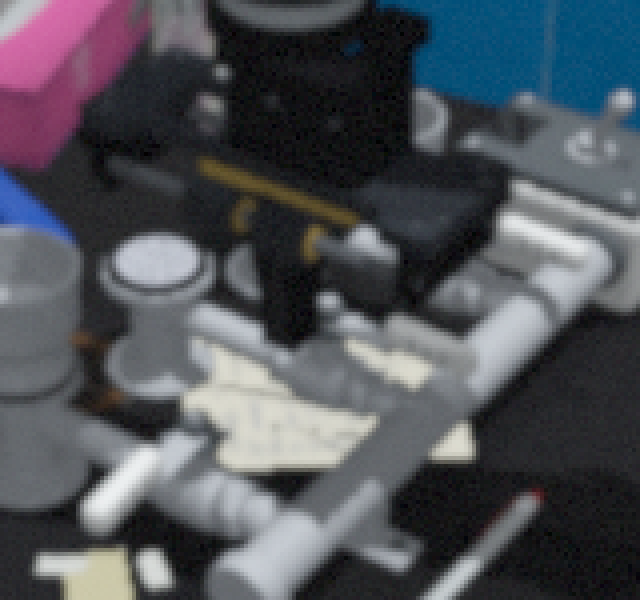

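In the side view lever a is still in line, pointing to the robot (about (390–475,340)), and the fingertip ends at about (290,340). That is roughly 13 px higher than it should be, so the fingers passed over the lever. Next I check the tip height against the model.

Run:
```python
from cell import env
import numpy as np
print(env.tip_reach, env.get_obs()['tool_pos'])
r=env.read_camera("side");T=np.linalg.inv(r["world_from_camera"])
for p in ([.2016,-.6173],[.5174,.0357]):
  for z in (.077,.087,.094,.1,.105,.11,.187,.204,.22,.235):
    q=T@[*p,z,1];print(p,z,(r["fx"]*q[0]/q[2]+r["cx"]).round(1),(r["fy"]*q[1]/q[2]+r["cy"]).round(1))
```

```text
0.017 [0.51736703 0.03574223 0.09401614]
[0.2016, -0.6173] 0.077 495.0 124.6
[0.2016, -0.6173] 0.087 495.9 121.2
[0.2016, -0.6173] 0.094 496.6 118.7
[0.2016, -0.6173] 0.1 497.2 116.6
[0.2016, -0.6173] 0.105 497.6 114.8
[0.2016, -0.6173] 0.11 498.1 113.1
[0.2016, -0.6173] 0.187 505.7 84.8
[0.2016, -0.6173] 0.204 507.5 78.4
[0.2016, -0.6173] 0.22 509.1 72.2
[0.2016, -0.6173] 0.235 510.7 66.3
[0.5174, 0.0357] 0.077 272.6 227.9
[0.5174, 0.0357] 0.087 272.7 223.9
[0.5174, 0.0357] 0.094 272.7 221.0
[0.5174, 0.0357] 0.1 272.7 218.5
[0.5174, 0.0357] 0.105 272.7 216.4
[0.5174, 0.0357] 0.11 272.7 214.3
[0.5174, 0.0357] 0.187 272.7 180.2
[0.5174, 0.0357] 0.204 272.7 172.3
[0.5174, 0.0357] 0.22 272.7 164.6
[0.5174, 0.0357] 0.235 272.7 157.3
```

```bash
python3 steer.py '[[[0, 0, -0.03, 0, 0], [-0.025, -0.012, -0.03, 0, 0], [-0.05, -0.025, -0.03, 0, 0], [-0.075, -0.038, -0.03, 0, 0], [-0.1, -0.043, -0.02, 0, 0], [-0.1, -0.043, 0, 0, 0], [-0.1, -0.043, 0.008, 0, 0], [-0.1, -0.043, 0.008, 0, 0]]]'; python3 steer.py '[[[0, 0, 0.005, 0, 0], [0, 0, 0.005, 0, 0]]]'; python3 g.py
python3 - <<'E'
from cell import env
import numpy as np,cv2
r=env.read_camera("side")
cv2.imwrite("pics/s4.png",cv2.resize(r["color"][130:280,220:380],None,fx=4,fy=4,interpolation=3))
T=np.linalg.inv(r["world_from_camera"]);p=env.get_obs()['tool_pos']
for z in (.065,.08,.095,.11):
    q=T@[*p[:2],z,1];print(z,(4*(r["fx"]*q[0]/q[2]+r["cx"]-220)).round(1),(4*(r["fy"]*q[1]/q[2]+r["cy"]-130)).round(1))
E
```

```text
time_s: 4.75
tool_pos: [0.4594, -0.0567, 0.0844]
tool_rot: [-179.8, -0.0, 82.1]
force: [0.2, 0.1, 0.0]
grip_width: 0.0001
grasp_force: 0.0
time_s: 4.92
tool_pos: [0.4614, -0.0562, 0.081]
tool_rot: [-180.0, -0.0, 82.2]
force: [0.1, -0.1, -0.2]
grip_width: 0.0002
grasp_force: 0.0
t 4.9167 manif mm [-65.1 -37. ] tipz 0.064 rot [-1.7999e+02 -3.0000e-02  8.2200e+01] F manif [ 0.2 -0. ] -0.2
0.065 391.1 342.0
0.08 392.5 318.2
0.095 394.0 294.0
0.11 395.6 269.4
```

View pics/s4.png

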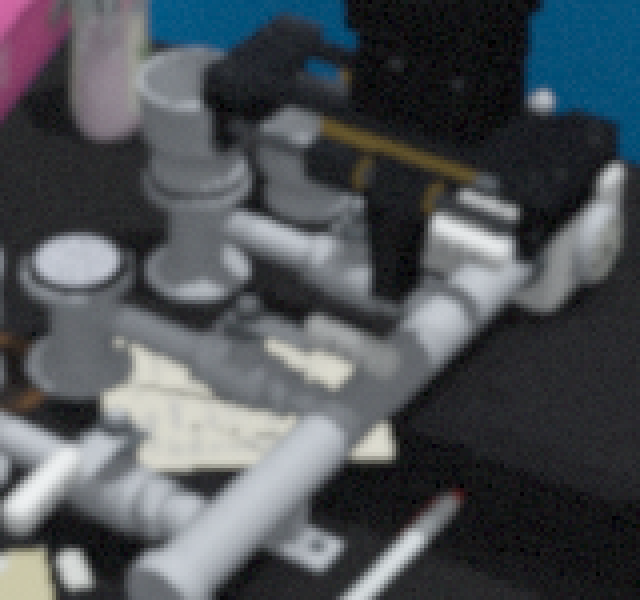

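The fingertip ends at (395,300), which means z ≈ 0.092, so the closed tips stand about 11 mm above the TCP. I'll lower step by step, watching the vertical force.

```bash
python3 steer.py '[[[0, 0, 0.003, 0, 0], [0, 0, 0.006, 0, 0], [0, 0, 0.006, 0, 0]]]' | grep -E "pos|force"; python3 steer.py '[[[0, 0, 0.003, 0, 0], [0, 0, 0.005, 0, 0], [0, 0, 0.005, 0, 0]]]' | grep -E "pos|force"; python3 g.py
```

```text
tool_pos: [0.4609, -0.0571, 0.0747]
force: [0.2, 0.3, -1.2]
grasp_force: 0.0
tool_pos: [0.4607, -0.0573, 0.0696]
force: [-1.3, 0.3, 0.3]
grasp_force: 0.0
t 5.4667 manif mm [-65.7 -38.2] tipz 0.0526 rot [-179.96   -0.     82.1 ] F manif [-1.4  0.1] 0.3
```

No contact with the header, so the tip really is higher (about 0.08). I sweep again at this height.

```bash
python3 steer.py '[[[0.01, 0, 0.002, 0, 0], [0.019, -0.001, 0.003, 0, 0], [0.028, -0.002, 0.003, 0, 0], [0.035, -0.002, 0.003, 0, 0], [0.035, -0.002, 0.003, 0, 0]]]' |grep force; python3 g.py; python3 steer.py '[[[0.008, 0, 0, 0, 0], [0.016, 0, 0, 0, 0], [0.016, 0, 0, 0, 0]]]'|grep force; python3 g.py
```

```text
force: [0.9, -1.0, -0.1]
grasp_force: 0.1
t 5.8833 manif mm [-67.3  -1.5] tipz 0.0502 rot [1.7998e+02 1.0000e-02 8.2240e+01] F manif [ 1.1 -0.9] -0.1
force: [-0.5, -1.5, 0.1]
grasp_force: 0.5
t 6.1333 manif mm [-67.5  14.5] tipz 0.0501 rot [-1.7999e+02 -3.0000e-02  8.2190e+01] F manif [-0.3 -1.6] 0.1
```

```bash
python3 steer.py '[[[0.009, 0.002, 0, 0, 0], [0.019, 0.007, 0, 0, 0], [0.029, 0.013, 0, 0, 0], [0.034, 0.018, 0, 0, 0], [0.038, 0.023, 0, 0, 0], [0.042, 0.028, 0, 0, 0], [0.045, 0.033, 0, 0, 0], [0.045, 0.033, 0, 0, 0]]]' |grep force; python3 g.py; python3 steer.py '[[[0.002, 0.003, 0, 0, 0], [0.003, 0.006, 0, 0, 0], [0.003, 0.006, 0, 0, 0]]]'|grep force; python3 g.py
python3 - <<'E'
from cell import env
import cv2
cv2.imwrite("pics/s5.png",cv2.resize(env.read_camera("side")["color"][130:280,200:360],None,fx=4,fy=4,interpolation=3))
E
```

```text
force: [-1.3, -0.5, -0.2]
grasp_force: 0.2
t 6.8 manif mm [-33.6  59. ] tipz 0.0499 rot [-1.800e+02 -9.000e-02  8.212e+01] F manif [-1.2 -0.6] -0.2
force: [-1.9, -1.0, -0.6]
grasp_force: 0.5
t 7.05 manif mm [-28.   61.1] tipz 0.0499 rot [-1.800e+02 -3.000e-02  8.209e+01] F manif [-1.7 -1.3] -0.6
```

View pics/s5.png

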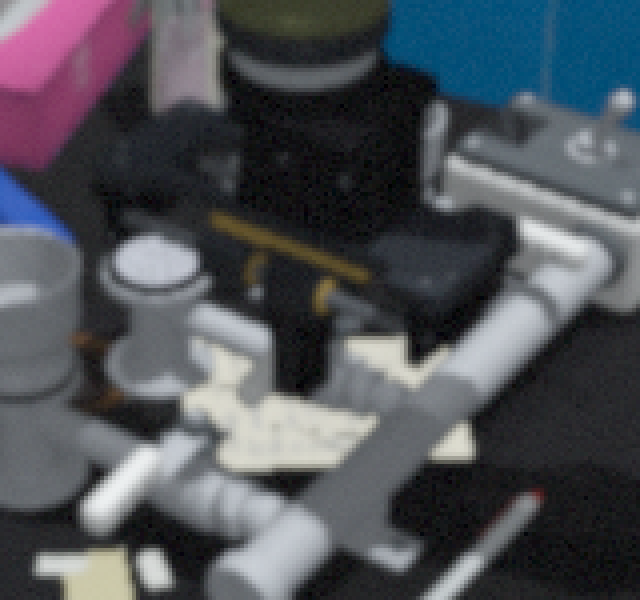

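Lever a has left the open position and its sleeve now shows just left of the finger at about (255,365). That was my tenth picture, so from here I rely on force and numeric image checks. I push on gently to the stop.

```bash
python3 steer.py '[[[0.001, 0.002, 0, 0, 0], [0.001, 0.004, 0, 0, 0], [0.001, 0.004, 0, 0, 0]]]'|grep force; python3 g.py; python3 steer.py '[[[0, 0.002, 0, 0, 0], [0, 0.002, 0, 0, 0], [0, 0.002, 0, 0, 0]]]'|grep force; python3 g.py
```

```text
force: [-1.1, 0.3, -0.7]
grasp_force: 0.8
t 7.35 manif mm [-24.1  62.1] tipz 0.05 rot [ 1.800e+02 -2.000e-02  8.209e+01] F manif [-1.1  0.2] -0.7
force: [-1.4, 0.5, -1.3]
grasp_force: 0.8
t 7.6 manif mm [-22.1  62.3] tipz 0.05 rot [ 1.7998e+02 -3.0000e-02  8.2110e+01] F manif [-1.4  0.3] -1.3
```

```bash
python3 steer.py '[[[0, 0.001, 0, 0, 0], [0, 0.002, 0, 0, 0], [0, 0.002, 0, 0, 0]]]'|grep force; python3 g.py
```

```text
force: [-1.9, 1.0, -0.4]
grasp_force: 1.2
t 7.85 manif mm [-20.3  62.4] tipz 0.05 rot [-1.800e+02 -4.000e-02  8.212e+01] F manif [-2.   0.7] -0.4
```

```bash
python3 steer.py '[[[0, 0.001, 0, 0, 0], [0, 0.002, 0, 0, 0], [0, 0.002, 0, 0, 0]]]'|grep force; python3 g.py;python3 steer.py '[[[0, 0.001, 0, 0, 0], [0, 0.0015, 0, 0, 0], [0, 0.0015, 0, 0, 0]]]'|grep force; python3 g.py
```

```text
force: [-4.0, 2.5, 0.5]
grasp_force: 1.9
t 8.1 manif mm [-18.6  62.3] tipz 0.05 rot [-1.7996e+02 -2.0000e-02  8.2110e+01] F manif [-4.3  1.9] 0.5
force: [-8.0, 4.0, 5.6]
grasp_force: 4.0
t 8.35 manif mm [-18.5  62.3] tipz 0.05 rot [-1.7979e+02  2.0000e-02  8.2120e+01] F manif [-8.4  2.9] 5.6
```

Run:
```python
from tri import *
import cv2
s=env.read_camera("side");t=env.read_camera("top")
# white-sleeve blobs in the side view around lever a shut position
T=np.linalg.inv(s["world_from_camera"])
from g import O,X,V
for n,(x,y) in dict(a_shut_tip=(0,.088),a_in=(0,.04),b_tip=(0,.198)).items():
    p=[*(O+x*X+y*V),.09,1];q=T@p;print(n,(s["fx"]*q[0]/q[2]+s["cx"]).round(1),(s["fy"]*q[1]/q[2]+s["cy"]).round(1))
g=cv2.cvtColor(s["color"],cv2.COLOR_BGR2GRAY)
print(g[210:236,242:278])
```

```text
t 8.45 manif mm [-18.5  62.3] tipz 0.05 rot [-1.798e+02  2.000e-02  8.213e+01] F manif [-7.7  2.2] 4.6
a_shut_tip 255.1 225.4
a_in 269.7 213.1
b_tip 218.0 256.6
[[102 104 107 110 126 138 153 167 174 180 187 190 193 196 197 197 191 184
  171 146 103  53  26  25  22  24  22  20  18   8  16  20  20  13  10  28]
 [100 102 101 108 116 126 136 149 159 167 173 179 185 191 193 196 197 195
  190 172 134  76  31  19  24  22  21  19  21  25  21   8   6  20  21  35]
 [101  97  97 105 107 113 121 133 141 147 157 165 171 178 183 187 191 194
  193 184 157  99  41  24  27  16  26  25  23   4  17  18  20  24  12  41]
 [101 101 101  99 105 115 121 126 127 130 141 147 153 164 170 175 180 186
  188 186 164 114  47  27  28  26  29  21  18  11   9  18  15  15  27  48]
 [101 102 102 100 110 129 145 150 142 130 124 131 135 145 154 158 166 173
  179 177 161 114  54  25  26  24  22  27  12  13  12  16  12   9  28  57]
 [105 101  98 101 108 141 168 182 173 150 138 139 132 129 135 144 150 157
  165 165 152 111  57  24  28  27  19  21  21  19  18  17  12  21  30  65]
 [102 106 101  99 111 142 172 185 182 167 165
[... 2235 characters left out ...]
 215 215 215 212 211 210 212
  213 212 207 201 204 210 215 216 215 213 211 206 203 204 203 196 188 179]
 [ 36  41  68 117 162 186 188 177 173 184 200 211 216 216 213 211 211 213
  213 213 206 201 204 211 216 215 215 215 212 210 209 208 210 209 204 201]
 [ 43  39  65 102 140 168 176 165 146 150 179 203 213 212 209 205 206 210
  214 213 207 200 203 211 216 216 215 216 214 210 206 206 210 212 211 206]
 [ 33  40  58  89 118 141 153 147 125 118 153 188 204 206 206 200 202 208
  212 214 208 202 203 210 215 216 214 214 212 209 204 203 208 213 212 209]
 [ 32  39  60  84 103 115 125 122 107  98 120 156 182 198 201 200 199 207
  213 214 210 205 203 210 213 212 204 205 208 208 203 202 207 211 212 211]]
```

Force climbs to 8 N with no further motion, so lever a is at its shut stop. I retreat and lift, then check lever a numerically and the clearance to the printer tray at lever b.

```bash
python3 steer.py '[[[0, -0.01, 0, 0, 0], [0, -0.02, 0, 0, 0], [0, -0.025, -0.02, 0, 0], [0, -0.025, -0.06, 0, 0], [0, -0.025, -0.1, 0, 0], [0.02, -0.025, -0.1, 0, 0], [0.02, -0.025, -0.1, 0, 0]]]'|grep force; python3 g.py
python3 - <<'E'
from tri import *
import cv2
from g import O,X,V
t=env.read_camera("top");s=env.read_camera("side")
for a,b in (((207,200),(210,292)),((207,200),(205,300)),((207,133),(143,255))):print("tray",*[v if isinstance(v,list) else v.round(3) for v in tri([t,s],[a,b])])
# compare brightness along expected shut vs. other sleeve angles, side view
g=cv2.cvtColor(s["color"],cv2.COLOR_BGR2GRAY).astype(float);T=np.linalg.inv(s["world_from_camera"])
for th in (0,70,75,80,85,90,95):
    q=np.radians(th);v=[]
    for r in np.linspace(.045,.083,12):
        p=O+r*(-np.cos(q)*X+np.sin(q)*V);c=T@[*p,.094,1];v.append(g[int(round(s["fy"]*c[1]/c[2]+s["cy"])),int(round(s["fx"]*c[0]/c[2]+s["cx"]))])
    print(th,np.mean(v).round(),np.round(v))
E
```

```text
force: [-0.9, 1.3, -0.8]
grasp_force: 0.0
t 9.0333 manif mm [-39.7  84.8] tipz 0.1535 rot [ 1.795e+02 -6.000e-02  8.221e+01] F manif [-1.1  1.1] -0.8
t 9.0333 manif mm [-39.7  84.8] tipz 0.1535 rot [ 1.795e+02 -6.000e-02  8.221e+01] F manif [-1.1  1.1] -0.8
tray [0.558 0.186 0.017] [np.float64(0.009694161629021238), np.float64(0.009694161629021293)]
tray [ 0.563  0.191 -0.002] [np.float64(0.01313876754013393), np.float64(0.013138767540134082)]
tray [0.711 0.18  0.041] [np.float64(0.008599731372617936), np.float64(0.00859973137261807)]
0 82.0 [ 23.  25.  27.  29.  57.  53. 122. 172.  80.  84. 124. 189.]
70 145.0 [199. 196. 186. 159. 127. 113. 117. 119. 115. 112. 124. 177.]
75 145.0 [191. 171. 145. 138. 128. 121. 118. 114. 111. 133. 178. 196.]
80 129.0 [157. 146. 137. 130. 121. 121. 124. 125. 116. 120. 123. 133.]
85 148.0 [156. 154. 139. 133. 131. 138. 151. 154. 156. 156. 157. 157.]
90 152.0 [149. 144. 153. 149. 141. 140. 148. 151. 155. 162. 163. 169.]
95 172.0 [129. 162. 184. 188. 173. 153. 130. 123. 195. 208. 215. 207.]
```

```bash
python3 steer.py '[[[0.025, 0.012, 0, 0, 0], [0.05, 0.03, 0, 0, 0], [0.075, 0.05, 0, 0, 0], [0.095, 0.07, 0, 0, 0], [0.101, 0.075, 0, 0, 0], [0.101, 0.075, 0, 0, 0], [0.101, 0.075, 0, 0, 0]]]'|grep force; python3 g.py 34 187 50
```

```text
force: [-0.2, -0.2, 0.0]
grasp_force: 0.0
t 9.7167 manif mm [ 32.4 181.6] tipz 0.1487 rot [-1.7986e+02  8.0000e-02  8.2100e+01] F manif [-0.2 -0.3] 0.0
tool shift [np.float64(0.0054), np.float64(0.0016), np.float64(0.0987)] turn -0.0
```

```bash
python3 steer.py '[[[0.006, 0.002, 0.03, 0, 0], [0.006, 0.002, 0.06, 0, 0], [0.006, 0.002, 0.08, 0, 0], [0.006, 0.002, 0.092, 0, 0], [0.006, 0.002, 0.098, 0, 0], [0.006, 0.002, 0.098, 0, 0], [0.006, 0.002, 0.098, 0, 0]]]'|grep force; python3 g.py
python3 - <<'E'
import numpy as np
for t in range(90,-1,-10):
        q=np.radians(t);u=np.array([-np.cos(q),np.sin(q)]);m=np.array([np.sin(q),np.cos(q)])
        r=70 if t>40 else 66
        print(t,(r*u+(7+12*np.sin(q)+9.5*np.cos(q))*m+[0,110]).round(1))
E
```

```text
force: [-1.1, 0.6, -0.5]
grasp_force: 0.0
t 10.3 manif mm [ 35.8 188.4] tipz 0.0531 rot [179.92   0.    82.05] F manif [-1.2  0.4] -0.5
90 [ 19. 180.]
80 [  8.  182.5]
70 [ -3.7 183.1]
60 [-15.8 181.7]
50 [-27.9 178. ]
40 [-36.4 169.3]
30 [-46.5 161.4]
20 [-55.2 151.4]
10 [-61.8 139.6]
0 [-66.  126.5]
```

```bash
python3 steer.py '[[[-0.001, -0.011, 0.002, 0, 0], [-0.002, -0.022, 0.003, 0, 0], [-0.002, -0.033, 0.003, 0, 0], [-0.004, -0.043, 0.003, 0, 0], [-0.006, -0.052, 0.003, 0, 0], [-0.006, -0.052, 0.003, 0, 0]]]'|grep force; python3 g.py
```

```text
force: [1.1, -0.1, -0.4]
grasp_force: 0.1
t 10.8 manif mm [-17.6 182.8] tipz 0.0501 rot [1.7991e+02 4.0000e-02 8.2130e+01] F manif [1.1 0.1] -0.4
```

Contact is light. I continue round the arc from (-17.6,182.8), stopping a little short.

```bash
python3 steer.py '[[[-0.005, -0.01, 0, 0, 0], [-0.013, -0.019, 0, 0, 0], [-0.021, -0.029, 0, 0, 0], [-0.031, -0.037, 0, 0, 0], [-0.041, -0.043, 0, 0, 0], [-0.048, -0.046, 0, 0, 0], [-0.048, -0.046, 0, 0, 0]]]'|grep force; python3 g.py; python3 steer.py '[[[-0.003, -0.001, 0, 0, 0], [-0.005, -0.002, 0, 0, 0], [-0.005, -0.002, 0, 0, 0]]]'|grep force; python3 g.py
```

```text
force: [0.3, 0.9, 0.6]
grasp_force: 0.0
t 11.3833 manif mm [-63.1 133.7] tipz 0.0493 rot [-1.8e+02  6.0e-02  8.2e+01] F manif [0.2 0.9] 0.6
force: [1.3, 2.2, 1.1]
grasp_force: 0.8
t 11.6333 manif mm [-64.7 130.2] tipz 0.0491 rot [-1.80e+02 -3.00e-02  8.21e+01] F manif [1.  2.4] 1.1
```

```bash
python3 steer.py '[[[-0.002, 0, 0, 0, 0], [-0.002, 0, 0, 0, 0], [-0.002, 0, 0, 0, 0]]]'|grep force; python3 g.py; python3 steer.py '[[[-0.002, 0, 0, 0, 0], [-0.002, 0, 0, 0, 0], [-0.002, 0, 0, 0, 0]]]'|grep force; python3 g.py
```

```text
force: [0.7, 2.9, 1.4]
grasp_force: 1.5
t 11.8833 manif mm [-64.9 128.4] tipz 0.0491 rot [-1.7998e+02 -3.0000e-02  8.2120e+01] F manif [0.3 3. ] 1.4
force: [2.2, 8.5, -0.1]
grasp_force: 3.6
t 12.1333 manif mm [-64.9 128.4] tipz 0.0492 rot [179.97  -0.2   82.17] F manif [1.  8.7] -0.1
```

```bash
python3 steer.py '[[[-0.001, 0, 0, 0, 0], [-0.0015, 0, 0, 0, 0], [-0.0015, 0, 0, 0, 0]]]'|grep force; python3 g.py
```

```text
force: [2.8, 9.8, -2.2]
grasp_force: 5.0
t 12.3833 manif mm [-64.9 128.4] tipz 0.0492 rot [179.94  -0.32  82.22] F manif [ 1.4 10.1] -2.2
```

Lever b is at its stop (10 N, no further motion). I retreat and travel high to the robot's side of the switch.

```bash
python3 steer.py '[[[0.01, 0, 0, 0, 0], [0.022, 0, 0, 0, 0], [0.022, 0, -0.03, 0, 0], [0.022, 0, -0.07, 0, 0], [0.022, 0, -0.11, 0, 0], [-0.01, -0.005, -0.12, 0, 0], [-0.045, -0.01, -0.12, 0, 0], [-0.08, -0.015, -0.12, 0, 0]]]'|grep force; python3 g.py -85 -221 165
```

```text
force: [0.6, -1.3, -0.3]
grasp_force: 0.0
t 13.05 manif mm [-80.3  42.8] tipz 0.1699 rot [1.7996e+02 1.0000e-01 8.2190e+01] F manif [ 0.8 -1.3] -0.3
tool shift [np.float64(-0.2638), np.float64(-0.0051), np.float64(0.0049)] turn 0.1
```

```bash
python3 steer.py '[[[-0.035, -0.001, 0, 0, 0], [-0.07, -0.002, 0, 0, 0], [-0.105, -0.003, 0, 0, 0], [-0.14, -0.004, 0, 0, 0], [-0.175, -0.005, 0, 0, 0], [-0.21, -0.005, 0, 0, 0], [-0.24, -0.005, 0, 0, 0], [-0.262, -0.005, 0, 0, 0]]]'|grep force;python3 steer.py '[[[0, 0, 0, 0, 0], [0, 0, 0, 0, 0]]]'|grep force; python3 g.py -85 -221 75
python3 - <<'E'
from tri import *
from g import O,X,V
import cv2
r={n:env.read_camera(n) for n in("top","side")}
for n,s in r.items():
  cv2.imwrite(f"pics/{n}9.png",s["color"])
  g=cv2.cvtColor(s["color"],cv2.COLOR_BGR2GRAY).astype(np.float32);T=np.linalg.inv(s["world_from_camera"])
  for nm,yo in(("a",0),("b",.11),("c",-.11)):
    out=[]
    for th in range(-20,116,5):
      q=np.radians(th);v=[]
      for rr in np.linspace(.042,.084,15):
        p=O+yo*V+rr*(-np.cos(q)*X+np.sin(q)*V);c=T@[*p,.096,1]
        v.append(cv2.getRectSubPix(g,(1,1),(float(s["fx"]*c[0]/c[2]+s["cx"]),float(s["fy"]*c[1]/c[2]+s["cy"])))[0,0])
      out.append((th,int(np.mean(v)),int(min(v))))
    print(n,nm,sorted(out,key=lambda k:-k[2])[:5])
E
```

```text
force: [0.1, 0.1, -1.2]
grasp_force: 0.0
force: [0.5, 0.3, 1.1]
grasp_force: 0.0
t 13.8833 manif mm [ -86.3 -219. ] tipz 0.1682 rot [-1.7984e+02 -5.0000e-02  8.1890e+01] F manif [0.5 0.4] 1.1
tool shift [np.float64(-0.002), np.float64(0.0013), np.float64(0.0932)] turn -0.2
t 13.8833 manif mm [ -86.3 -219. ] tipz 0.1682 rot [-1.7984e+02 -5.0000e-02  8.1890e+01] F manif [0.5 0.4] 1.1
top a [(90, 248, 238), (85, 245, 222), (-20, 198, 81), (95, 127, 48), (15, 159, 43)]
top b [(0, 250, 242), (5, 225, 195), (-5, 230, 191), (75, 222, 187), (10, 190, 151)]
top c [(55, 240, 228), (115, 240, 227), (95, 239, 221), (75, 240, 218), (110, 239, 218)]
side a [(85, 230, 186), (80, 196, 165), (90, 209, 162), (75, 162, 124), (70, 157, 114)]
side b [(5, 227, 210), (0, 222, 209), (-20, 208, 197), (-5, 199, 188), (-15, 202, 182)]
side c [(5, 159, 143), (10, 155, 143), (0, 137, 123), (15, 138, 122), (-15, 124, 121)]
```

Both cameras put lever a at about 88–90° (shut), lever b at about 0–2° and lever c at about 0–5° (open). Now the switch: I lower on its robot side.

```bash
python3 steer.py '[[[-0.002, 0.001, 0.03, 0, 0], [-0.002, 0.001, 0.06, 0, 0], [-0.002, 0.001, 0.08, 0, 0], [-0.002, 0.001, 0.09, 0, 0], [-0.002, 0.001, 0.092, 0, 0], [-0.002, 0.001, 0.092, 0, 0], [-0.002, 0.001, 0.092, 0, 0]]]'|grep force; python3 g.py;  python3 steer.py '[[[0, 0.008, 0, 0, 0], [0, 0.016, 0, 0, 0], [0, 0.022, 0, 0, 0], [0, 0.022, 0, 0, 0]]]'|grep force; python3 g.py
python3 - <<'E'
from tri import *
s=env.read_camera("side");import cv2
T=np.linalg.inv(s["world_from_camera"]);p=env.get_obs()['tool_pos']
for z in(.09,.1,.11,.12):
    c=T@[*p[:2],z,1];print(z,(s["fx"]*c[0]/c[2]+s["cx"]).round(1),(s["fy"]*c[1]/c[2]+s["cy"]).round(1))
g=cv2.cvtColor(s["color"],cv2.COLOR_BGR2GRAY);u=int(s["fx"]*c[0]/c[2]+s["cx"]);print(u,g[140:185,u-14:u+15:2])
E
```

```text
force: [1.0, -0.2, 0.3]
grasp_force: 0.0
t 14.5667 manif mm [ -82.8 -219.6] tipz 0.0784 rot [1.799e+02 6.000e-02 8.214e+01] F manif [ 1.  -0.1] 0.3
force: [0.5, -0.4, -0.3]
grasp_force: 0.0
t 14.9 manif mm [ -60.2 -219.7] tipz 0.0777 rot [1.7993e+02 1.0000e-02 8.2130e+01] F manif [ 0.6 -0.4] -0.3
0.09 359.0 166.0
0.1 359.4 162.2
0.11 359.9 158.3
0.12 360.3 154.4
360 [[ 63  61  59  56  35  22  22  25  15   8  12  12  55  65  60]
 [ 64  66  61  62  36  24  16  26  16  15  12  30  56  62  61]
 [ 64  61  59  64  39  23  16  23  17  13  15  36  58  68  66]
 [ 61  64  67  56  32  11  25  18  22  19  15  42  66  66  62]
 [ 63  63  62  60  35  12  22  20   9  18  13  45  63  61  60]
 [ 62  64  61  58  36  18  21  28  15  20  22  51  59  63  67]
 [ 60  60  60  60  36  19  24  22  15  16  28  55  59  66  59]
 [ 64  59  57  59  52  21  23  24  16  20  24  54  63  60  65]
 [ 66  58  62  61  53  21  24  26  15  14  37  60  57  66  61]
 [ 65  63  60  65  51  21  28  20  18  14  34  58  60  60  65]
 [ 65  61  70  62  50  27  20  16  10  18  40  61  59  61  60]
 [ 59  60  62  63  56  24  23  21  18 
[... 1404 characters left out ...]
1 177]
 [ 54  50  49  50  52  49  51  48  45  51  52  56 131 187 167]
 [ 53  49  50  47  49  49  52  49  51  50  51  72 131 175 150]
 [ 52  52  51  51  53  53  49  51  48  53  55  92 126 151 136]
 [ 52  54  52  51  52  60  53  52  52  53  76 111 122 134 131]
 [ 56  53  48  52  55  68  60  51  50  59  91 117 118 129 128]
 [ 56  52  51  51  56  79  67  49  52  74 108 120 118 130 123]
 [ 69  54  52  54  55  71  63  50  59  90 117 117 112 123 114]
 [102  73  65  52  54  61  60  56  70 108 118 110 104 113 101]
 [123 105  84  58  55  55  54  57  93 112 117 106 102 104  85]
 [131 127 115  90  69  58  55  70 107 118 113 105 103 104  89]
 [125 128 128 122 102  79  68  92 116 118 112 106 106 105  89]]
```

The fingertip bottom is at row ~161, z ≈ 0.103, just beside the bat handle. I push it over.

```bash
python3 steer.py '[[[0, 0.005, 0, 0, 0], [0, 0.01, 0, 0, 0], [0, 0.015, 0, 0, 0], [0, 0.018, 0, 0, 0], [0, 0.018, 0, 0, 0]]]'|grep force; python3 g.py;  python3 steer.py '[[[0, 0.002, 0, 0, 0], [0, 0.004, 0, 0, 0], [0, 0.004, 0, 0, 0]]]'|grep force; python3 g.py
```

```text
force: [0.0, -0.2, 0.3]
grasp_force: 0.1
t 15.3667 manif mm [ -42.9 -219.6] tipz 0.077 rot [179.95  -0.    82.11] F manif [ 0.  -0.2] 0.3
force: [-0.2, -0.9, -0.6]
grasp_force: 0.4
t 15.6167 manif mm [ -39.6 -219.6] tipz 0.077 rot [179.99  -0.    82.1 ] F manif [-0.1 -0.9] -0.6
```

```bash
python3 steer.py '[[[0, 0.001, 0, 0, 0], [0, 0.002, 0, 0, 0], [0, 0.002, 0, 0, 0]]]'|grep force; python3 g.py;  python3 steer.py '[[[0, 0.001, 0, 0, 0], [0, 0.002, 0, 0, 0], [0, 0.002, 0, 0, 0]]]'|grep force; python3 g.py
```

```text
force: [-1.8, 0.2, 0.4]
grasp_force: 0.6
t 15.8667 manif mm [ -37.8 -219.6] tipz 0.0769 rot [-179.99   -0.     82.1 ] F manif [-1.8 -0. ] 0.4
force: [-0.4, -0.0, -1.3]
grasp_force: 0.6
t 16.1167 manif mm [ -35.9 -219.6] tipz 0.0769 rot [-179.98   -0.     82.1 ] F manif [-0.4 -0.1] -1.3
```

```bash
for i in 1; do python3 steer.py '[[[0, 0.001, 0, 0, 0], [0, 0.002, 0, 0, 0], [0, 0.002, 0, 0, 0]]]'|grep force; python3 g.py; done; python3 steer.py '[[[0, 0.001, 0, 0, 0], [0, 0.0015, 0, 0, 0], [0, 0.0015, 0, 0, 0]]]'|grep force; python3 g.py
```

```text
force: [-1.6, -0.1, 0.2]
grasp_force: 0.7
t 16.3667 manif mm [ -33.7 -219.7] tipz 0.077 rot [180.    0.   82.1] F manif [-1.5 -0.4] 0.2
force: [-1.5, 0.2, -0.4]
grasp_force: 0.6
t 16.6167 manif mm [ -32.1 -219.7] tipz 0.0771 rot [1.7999e+02 1.0000e-02 8.2100e+01] F manif [-1.5 -0. ] -0.4
```

```bash
python3 steer.py '[[[0, 0.001, 0, 0, 0], [0, 0.0015, 0, 0, 0], [0, 0.0015, 0, 0, 0]]]'|grep force; python3 g.py
```

```text
force: [-2.0, 0.2, -0.5]
grasp_force: 1.1
t 16.8667 manif mm [ -31.  -219.7] tipz 0.077 rot [-179.97    0.     82.09] F manif [-2.  -0.1] -0.5
```

```bash
python3 steer.py '[[[0, 0.001, 0, 0, 0], [0, 0.0015, 0, 0, 0], [0, 0.0015, 0, 0, 0]]]'|grep force; python3 g.py;python3 steer.py '[[[0, 0.001, 0, 0, 0], [0, 0.0015, 0, 0, 0], [0, 0.0015, 0, 0, 0]]]'|grep force; python3 g.py
```

```text
force: [-5.5, 0.1, 2.7]
grasp_force: 3.1
t 17.1167 manif mm [ -30.7 -219.7] tipz 0.0768 rot [-1.7982e+02 -1.0000e-02  8.2080e+01] F manif [-5.5 -0.7] 2.7
force: [-8.2, 1.3, 4.5]
grasp_force: 5.0
t 17.3667 manif mm [ -30.5 -219.7] tipz 0.0767 rot [-1.7967e+02 -2.0000e-02  8.2070e+01] F manif [-8.3  0.2] 4.5
```

```bash
python3 steer.py '[[[0, 0.001, 0, 0, 0], [0, 0.001, 0, 0, 0], [0, 0.001, 0, 0, 0]]]'|grep force; python3 g.py
```

```text
force: [-11.4, 2.1, 6.5]
grasp_force: 6.2
t 17.6167 manif mm [ -30.3 -219.7] tipz 0.0766 rot [-1.7957e+02 -3.0000e-02  8.2060e+01] F manif [-11.5   0.5] 6.5
```

The switch is at its stop (force rises with no motion). I retreat, lift, and check numerically.

```bash
python3 steer.py '[[[0, -0.01, 0, 0, 0], [0, -0.025, 0, 0, 0], [0, -0.04, -0.02, 0, 0], [0, -0.045, -0.06, 0, 0], [-0.03, -0.045, -0.1, 0, 0], [-0.06, -0.045, -0.12, 0, 0], [-0.09, -0.045, -0.12, 0, 0], [-0.12, -0.045, -0.12, 0, 0]]]'|grep force
python3 steer.py '[[[-0.03, 0, 0, 0, 0], [-0.06, 0, 0, 0, 0], [-0.06, 0, 0, 0, 0], [-0.06, 0, 0, 0, 0]]]'|grep force
python3 - <<'E'
from tri import *
from g import O,X,V
import cv2
old={"side":cv2.imread("pics/side0.png"),"top":cv2.imread("pics/top0.png")}
for n in("side","top"):
    s=env.read_camera(n);T=np.linalg.inv(s["world_from_camera"]);g=cv2.cvtColor(s["color"],cv2.COLOR_BGR2GRAY);g0=cv2.cvtColor(old[n],cv2.COLOR_BGR2GRAY)
    pr=[]
    for th in(0,.25,.5,.85,1.):
        a=th-.5;p=O+(-.030+.038*np.sin(a))*X-.2213*V;c=T@[*p,.080+.038*np.cos(a),1];u,v=s["fx"]*c[0]/c[2]+s["cx"],s["fy"]*c[1]/c[2]+s["cy"]
        ui,vi=int(round(u)),int(round(v));print(n,th,(round(u),round(v)),"was",g0[vi-2:vi+3,ui-2:ui+3].mean().round(),"now",g[vi-2:vi+3,ui-2:ui+3].mean().round())
    # loose items: change relative to start
    d=cv2.absdiff(cv2.GaussianBlur(g,(5,5),0),cv2.GaussianBlur(g0,(5,5),0))
    items=dict(fb=(.11,.11,.1),fc=(.11,-.11,.1)) 
    for k,(x,y,z) in items.items():
        c=T@[*(O+x*X+y*V),z,1];u,v=int(s["fx"]*c[0]/c[2]+s["cx"]),int(s["fy"]*c[1]/c[2]+s["cy"]);print(n,k,(u,v),"meandiff",d[v-25:v+25,u-22:u+22].mean().round(1))
    for k,(u,v) in (dict(cupY=(164,237),cupB=(192,270),pen=(270,253),spare=(395,172)) if n=="top" else dict(cupY=(235,335),cupB=(295,328),pen=(315,273),spare=(297,168))).items():
        print(n,k,d[v-16:v+16,u-16:u+16].mean().round(1))
E
```

```text
force: [0.6, 0.6, -0.4]
grasp_force: 0.0
force: [0.3, 1.5, -0.4]
grasp_force: 0.0
t 18.6167 manif mm [ -71.8 -401.7] tipz 0.1969 rot [1.799e+02 3.000e-02 8.190e+01] F manif [0.  1.5] -0.4
side 0 (355, 155) was 147.0 now 61.0
side 0.25 (352, 152) was 82.0 now 62.0
side 0.5 (348, 151) was 63.0 now 69.0
side 0.85 (343, 150) was 62.0 now 140.0
side 1.0 (341, 150) was 62.0 now 126.0
side fb (203, 207) meandiff 0.6
side fc (268, 159) meandiff 0.5
side cupY 0.3
side cupB 0.5
side pen 0.6
side spare 0.6
top 0 (398, 235) was 175.0 now 91.0
top 0.25 (399, 231) was 161.0 now 177.0
top 0.5 (399, 227) was 204.0 now 192.0
top 0.85 (399, 221) was 123.0 now 166.0
top 1.0 (399, 218) was 104.0 now 147.0
top fb (253, 146) meandiff 0.4
top fc (352, 157) meandiff 0.4
top cupY 0.2
top cupB 0.3
top pen 0.5
top spare 0.3
```

Run:
```python
from tri import *
from g import O,X,V
import cv2
C={}
for n,(u0,v0,u1,v1) in {"side":(332,138,366,164),"top":(388,208,410,246)}.items():
    s=env.read_camera(n);g=cv2.cvtColor(s["color"],6).astype(float);g0=cv2.cvtColor(cv2.imread(f"pics/{n}0.png"),6).astype(float)
    d=(g-g0)[v0:v1,u0:u1];yy,xx=np.mgrid[v0:v1,u0:u1]
    for k,m in(("on",d),("off",-d)):
        w=np.where(m>35,m,0);C[n,k]=((w*xx).sum()/w.sum(),(w*yy).sum()/w.sum())
    C[n]=s
for k in("off","on"):
    x,e=tri([C["top"],C["side"]],[C["top",k],C["side",k]]);print(k,C["top",k],C["side",k],x.round(4),np.round(e,4),"manif",((x[:2]-O)@X*1000).round(1),((x[:2]-O)@V*1000).round(1))
```

```text
t 18.7167 manif mm [ -70.9 -398.8] tipz 0.1973 rot [ 1.7991e+02 -1.0000e-02  8.2160e+01] F manif [-0.6  0.8] -0.4
off (np.float64(400.67082035306333), np.float64(233.94844236760125)) (np.float64(354.5926568372362), np.float64(155.94738363688927)) [ 0.4561 -0.2491  0.1058] [0.0008 0.0008] manif -43.9 -228.8
on (np.float64(396.97901188707283), np.float64(227.0945393759287)) (np.float64(343.7535391042005), np.float64(153.27802274309585)) [ 0.4744 -0.2386  0.1131] [0.0047 0.0047] manif -27.2 -215.8
```

Run:
```python
from tri import *
import cv2
from g import O,X,V
s=env.read_camera("side")
for g in(cv2.cvtColor(cv2.imread("pics/side0.png"),6),cv2.cvtColor(s["color"],6)):print(g[145:170,332:364])
T=np.linalg.inv(s["world_from_camera"])
for th in(0,.7,.8,.9,1.):
  for L in (.02,.036):
    a=th-.5;p=O+(-.030+L*np.sin(a))*X-.2213*V;c=T@[*p,.083+L*np.cos(a),1];print(th,L,round(s["fx"]*c[0]/c[2]+s["cx"],1),round(s["fy"]*c[1]/c[2]+s["cy"],1))
```

```text
t 18.8167 manif mm [ -70.9 -398.2] tipz 0.1974 rot [1.7993e+02 2.0000e-02 8.2230e+01] F manif [-0.3 -0.4] 0.5
[[ 60  64  65  66  75  74  67  61  61  65  63  63  69  60  63  59  64  61
   68  60  60  61  62  59  66  61  62  61  60  66  63  59]
 [ 61  65  65  74  78  73  68  66  66  63  63  62  64  67  68  65  65  57
   67  59  61  59  63  60  65  64  62  62  62  64  60  61]
 [ 64  67  64  78  82  72  63  67  64  62  63  61  66  62  64  64  66  65
   61  61  64  59  62  67  59  59  63  58  62  59  58  62]
 [ 60  64  73  76  79  71  64  60  59  59  62  63  63  62  61  59  60  64
   61  61  60  63  62  60  64  64  61  64  58  65  61  62]
 [ 60  64  63  76  81  74  66  65  57  63  63  60  61  64  65  67  68  65
   63  65  63  60  62  57  64  64  64  64  62  60  64  64]
 [ 62  61  68  76  83  73  60  62  64  63  62  62  65  60  66  62  59  60
   61  61  59  62  65  63  64  65  61  60  59  62  59  59]
 [ 65  71  68  78  83  69  66  66  61  61  65  61  61  59  63  63  63  60
   64  60  61  66  70  79  79  69  63  65  63  64  64  63]
 [ 75  73  67  77  78  76  65  57  60  64  63  64  62  62  
[... 5172 characters left out ...]
16 127 127 138 151 160 163 166
  161 155 139 116  86  69  65  67  62  65  63  61  65  61]
 [109 108 107 108 104  99  98  98  95 109 135 150 142 127 127 136 140 143
  154 167 166 141 102  74  69  66  66  63  61  59  64  63]
 [111 110 110 110 108 107 107 106 108 116 139 157 157 145 141 142 146 152
  167 177 174 144 100  71  66  66  62  65  64  60  67  66]
 [109 109 112 110 110 106 109 107 109 111 125 142 151 154 160 162 164 167
  170 172 163 133  97  73  65  62  64  67  65  65  64  65]]
0 0.02 351.5 158.8
0 0.036 355.0 154.4
0.7 0.02 346.2 156.2
0.7 0.036 345.5 149.8
0.8 0.02 345.4 156.2
0.8 0.036 344.1 149.6
0.9 0.02 344.7 156.2
0.9 0.036 342.8 149.7
1.0 0.02 344.0 156.3
1.0 0.036 341.5 149.9
```

The switch tip's highlight moved from (355.5,154) to (343,150), about 0.92 of full travel by the model, and the push ended on a hard stop. The areas around the loose items and funnels are unchanged in both views, so I hand in.

```bash
python3 -c "
from cell import env
print(env.sign_off())"
```

```text
the job is handed in; nothing more can be done
None
```

I handed the job in at about 19 s: the bare place's valve is shut, both funnel valves are open, and the pump switch was pushed over last. Each push ended against its stop at no more than about 15 N, and the camera views show the funnels and loose items unmoved; the sign-off gave no verdict.

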